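# Hang the cruet caddy on its slotted stand and load it

### The job

Hang the metal cruet caddy on the slotted stand: put both hooks at its back into the slots of the two uprights and press it down until it locks, fully home. Then stand the salt shaker in its left bay and the pepper mill in its right bay, as seen from the robot, both upright. Do not tip the shaker or the mill over on the way, and leave the other things on the table where they are.

Things in the scene. Friction and masses are not known exactly. Their poses are not given: they have to be found in the camera images.
- stand: Slotted stand, fixed: wooden foot 125 x 190 x 12 mm, two upright strips of 5.5 mm smooth steel, 34 mm wide, tops at 130 mm. Origin on the table midway between the uprights; x points to its back (away from the robot, give or take 17 degrees), y left, z up. The uprights' front faces lie in its plane x = 0, centred at y = +60 and -60 mm. The caddy hangs in front of them (x < 0), square to them.
- slot_left (a point): Middle of the lower edge of the slot in the left upright's front face (stand x = 0, y = 60, z = 76 mm). The slot is 18 mm wide and runs up to z = 120 mm, with 20 mm free space behind; axes as the stand's.
- slot_right (a point): The same for the right upright (stand x = 0, y = -60, z = 76 mm).
- catch_mid (a point): Centre of the spring roller catch between the uprights (stand x = 6, y = 0, z = 58 mm; roller 8 mm thick, 32 mm long); yields towards the stand's +x. By its own weight the caddy hangs on it, origin 38 to 45 mm above the table. A push of 8 to 15 N takes it past the roller with a snap: locked, origin 26 to 30 mm above the table, hook necks on the slots' lower edges, front sagging up to 4 degrees.
- caddy: Cruet caddy: steel tray 180 mm wide (y), 102 mm deep (x), about 300 g, loose on the table. Origin at the centre of its underside; x points to its back (hook side, away from the robot within 17 deg), y left, z up. Floor 5 mm thick, rim 16 mm high, back plate 60 mm high with its rear face at x = 52 mm. A rounded nose on the back plate (y = 0, z = 20 mm) reaches back to x = 59 mm and meets the catch.
- hook_left (a point): Underside of the left hook's neck, at the back plate (caddy x = 52, y = 60, z = 46 mm). Hook 12 mm wide; neck 8 mm high, running back to x = 64.5 mm, where a 5 mm thick tongue (front at x = 59.5 mm) turns down to z = 20 mm. Enter the slots with the caddy's origin at z = 56 to 66 mm, moving along the stand's +x until the back plate meets the uprights (caddy origin at stand x = -52 mm), then down.
- hook_right (a point): The same for the right hook (caddy x = 52, y = -60, z = 46 mm).
- grip (a point): Middle of the caddy's wooden grip fin, to be taken from above: fin 10 mm thick (y), 60 mm long (x = -24 to 36 mm of the caddy), top 80 mm above the caddy's underside. The point lies 66 mm above the underside, at caddy x = 6 mm; axes as the caddy's.
- bay_left (a point): Centre of the floor of the caddy's left bay (caddy x = 0, y = 47 mm, z = 5 mm). Each bay is 80 mm wide (y) and 95 mm deep (x) inside.
- bay_right (a point): Centre of the floor of the caddy's right bay (caddy x = 0, y = -47 mm, z = 5 mm).
- salt: Salt shaker: clear round body with domed grey top, 44 mm in diameter, 90 mm high, 100 g, loose and upright. Origin at the centre of its underside, z up.
- mill: Pepper mill: turned wood, waisted, 58 mm in diameter at the foot, 150 mm high with its small knob, 180 g, loose and upright. Origin at the centre of its underside, z up. Its round head, 50 mm in diameter, spans 109 to 139 mm height; grip it there.
- mug: Mug, 78 mm in diameter, 101 mm high, a bystander. Origin at the centre of its underside.
- jar_square: Spice jar with square glass, 47 mm wide, 97 mm high, a bystander. Origin at the centre of its underside.
- jar_round: Round spice jar, 41 mm in diameter, 105 mm high, a bystander. Origin at the centre of its underside.
- tin: Tin can, 57 mm in diameter, 72 mm high, a bystander. Origin at the centre of its underside.
Not all that is in view belongs to the job. Leave any black look-alike of the salt alone.

How it is judged:
On the way, in this order (a step that is already met when the one before it is completed fails the run):
1. the caddy is hooked in the stand and pressed down to its lock (z of caddy in the frame of stand between 0.02 and 0.034 m and y of caddy in the frame of stand between -0.006 and 0.006 m and x of caddy in the frame of stand between -0.058 and -0.049 m and angle between caddy's own z axis and vertical below 0.1 rad and angle between the x axis of caddy and the x axis of stand, either way round below 0.1 rad), for 0.2 s.
2. shaker and mill stand in their bays of the locked caddy (all of step 1 and y of salt in the frame of caddy between 0.005 and 0.088 m and x of salt in the frame of caddy between -0.048 and 0.048 m and z of salt in the frame of caddy between 0 and 0.01 m and angle between each of salt, mill's own z axis and vertical below 0.18 rad and y of mill in the frame of caddy between -0.088 and -0.005 m and x of mill in the frame of caddy between -0.048 and 0.048 m and z of mill in the frame of caddy between 0 and 0.01 m), for 0.2 s.
At the end, for the whole second after the job is handed in: Caddy locked in both slots: origin 20 to 34 mm above the table, within 6 mm sideways, 49 to 58 mm in front of the uprights, level and square within 0.1 rad; shaker upright (0.18 rad) on the left bay's floor, mill on the right bay's; all at rest (all of step 2 and linear speed of each of caddy, salt, mill below 0.02 m/s); the robot touches nothing.
It fails at once if the shaker or the mill is tipped over (angle between any of salt, mill's own z axis and vertical above 0.9 rad).
It fails at once if a bystander (mug, spice jars, tin) is moved by more than 3 cm (distance of any of mug, jar_square, jar_round, tin from where it was at the start of the episode above 0.03 m).
It also fails if it takes over 72 s, if anything falls off the work surface, if the arm or the gripper's body presses on something with over 40 N, if the wrist force passes 120 N, or if a joint passes its speed limit or range.

### The arm

A 6-joint arm with a two-finger parallel gripper is mounted at the origin on a cart in front of the work surface, level with it; the furniture and walls round the work are solid. World frame = base frame: x ahead of the robot, y to its left, z up, the work surface at z = 0. Lengths are in m, angles in rad, forces in N, time in s.
With the tool pointing down it reaches from about 0.35 to 0.875 m from the base axis. Payload 4.2 kg.
Tool frame: the origin (TCP) lies midway between the tips of the shut fingers; the grasp point (between the pads) lies 19 mm behind it; z points along the fingers, y is the line along which they close (so a half turn about z gives the same grasp; the last joint's range is limited). The gripper opens to 87 mm and grips with 3 to 60 N. Pads are 19 mm wide; open, the fingers measure 117 mm over their backs; the gripper's body (75 mm by 190 mm) begins 51 mm behind the grasp point.
Start: joints at [1.391, 0.385, 0.008, 0, -1.194, -0.259], TCP at [0.265, 0.566, 0.223] pointing down, gripper open.
Joint ranges: [-3.14, 3.14], [-1.21, 2.06], [-1.07, 1.41], [-3.16, 2.05], [-2.99, -0.16], [-3.1, 3.1]. Speed limits (rad/s): [2.79, 2.79, 3.14, 3.14, 3.14, 3.14].

### API

Orientations are given as a unit quaternion [w, x, y, z].
In Python, from station import telemetry, capture, camera_params, order gives the robot as it stands.
- The arm moves only by the tool drive_tool, never from a script. Its argument "deltas" is text: rows parted by semicolons, each of 7 numbers parted by spaces: the shift along the world's x, y, z normalised to -1 to 1, where 1 is 300 mm, then the turn, a rotation vector about the world's x, y, z normalised to -1 to 1, where 1 is pi rad, then the gripper command: -1 is fully open, 1 is shut, values between are in proportion. In form: x y z ax ay az jaw; .... A call has exactly 10 rows; each row is the pose to reach, as a shift and turn from the pose commanded when the call began, turning the shorter way round; what a row does not reach only later rows make up. A row lasts 1/10 s, in which the tool goes at most 50 mm and 8.59 degrees, less where a joint would pass 70% of its speed; a pose out of reach is approached as far as the arm can. A call with a number of a shift or a turn outside -1 to 1 is refused whole. A call with a gripper value outside its range is refused whole. The fingers move at their own pace and stop on an object; "grip_force" is the grip in N (left out, the last holds). Time passes only in rows, so rows that repeat a pose let the fingers close, or fill a call up. It gives the time, the measured TCP pose, the force, the opening and the grip force at its end, in the units of the state.
- telemetry.get_obs(): the state, without advancing time (a new reading comes with each control period).
- capture(name): name is "scene" or "top"; returns the picture (480x640x3 uint8, red, green, blue); there is no depth.
- camera_params(name): a dict with "vfov" (degrees; the focal length in pixels is half the picture's height over the tangent of half this angle, whatever the lens; pixels are square), "cx", "cy" (the principal point, pixels), "T" (4x4, takes a point from camera to world coordinates). Camera axes: x right, y down, z forward; pixel columns grow to the right and rows downward; lengths in m; the calibration is good to about 2 mm. A picture is of the moment at which its call begins. camera_params takes no time and is no camera call.
- order.finish_job(): hands the job in; it is judged then, once.
The state is a dict: "clock": time; "joints": joint angles; "joint_vel": joint speeds; "effort": joint torques, N m; "tcp_pos": TCP position; "tool_rot": TCP orientation; "wrist_force": force on the tool from outside, world axes, zero at the start; "wrist_torque": the same for the moment, N m; "width": finger opening in m; "gripper_force": force on a finger pad.
Only numpy, scipy, OpenCV 4.12 (cv2) and the standard library are available. Lean on these libraries where they do the work, as an engineer would, in place of code of your own. Each camera call takes 0.05 s, during which the arm holds its last target. There are 200 camera calls.

## Working session

There is one attempt and no reset: what is moved stays moved. The work goes in short steps, Python scripts to look and compute and a tool call to move; the robot and the scene stay as the last step left them, time stands still between calls to the robot, and variables do not carry over. Pictures are saved under pics/ and viewed, at most 10 in all, crops included, and the job is handed in when it is done.

Besides the shell and the picture viewer there is one more tool, called after ">>>" as a command line: name --argument value ..., lists and objects as JSON in quotes. drive_tool: Moves the arm, as the interface text tells. Its arguments: {"type":"object","properties":{"deltas":{"type":"string"},"grip_force":{"type":"number"}},"required":["deltas"]}

```bash
mkdir -p pics; cat > h.py <<'E'
import numpy as np,cv2
from station import telemetry,capture,camera_params,order
def snap(n,f):
    im=capture(n); cv2.imwrite('pics/'+f,cv2.cvtColor(im,cv2.COLOR_RGB2BGR)); return im
def ray(n,u,v,z):
    p=camera_params(n);f=240/np.tan(np.radians(p['vfov'])/2);T=np.array(p['T'])
    d=T[:3,:3]@np.array([(u-p['cx'])/f,(v-p['cy'])/f,1]);o=T[:3,3]
    return o+d*(z-o[2])/d[2]
def proj(n,P):
    p=camera_params(n);f=240/np.tan(np.radians(p['vfov'])/2);T=np.array(p['T'])
    c=T[:3,:3].T@(np.array(P)-T[:3,3]); return np.array([c[0]/c[2]*f+p['cx'],c[1]/c[2]*f+p['cy']])
E
python3 - <<'E'
from h import *
for n in('scene','top'):
    snap(n,n+'0.png');p=camera_params(n);print(n,p['vfov'],p['cx'],p['cy'],np.round(p['T'],3).tolist())
print(telemetry.get_obs())
E
```

```text
scene 53.98132516741716 322.9194083757055 236.54931767268036 [[0.796, -0.272, 0.541, -0.031], [-0.605, -0.33, 0.725, -0.82], [-0.018, -0.904, -0.427, 0.575], [0.0, 0.0, 0.0, 1.0]]
top 52.53971655655099 317.9663803344917 244.18005147350078 [[0.026, -0.992, 0.127, 0.385], [-1.0, -0.024, 0.021, -0.011], [-0.018, -0.128, -0.992, 1.406], [0.0, 0.0, 0.0, 1.0]]
{'clock': 0.1, 'joints': array([ 1.39062589e+00,  3.85492190e-01,  6.78700906e-03, -4.23474020e-04,
       -1.19402469e+00, -2.58593131e-01]), 'joint_vel': array([ 0.00230106, -0.00079155,  0.0016821 ,  0.00121103,  0.00093621,
       -0.00097895]), 'effort': array([-9.73321016e-05, -3.91691029e+01,  1.87935072e+01,  4.23197776e+00,
        1.34559686e-02, -7.61179126e-05]), 'tcp_pos': array([0.26527714, 0.56532025, 0.22157274]), 'tool_rot': array([ 9.73745580e-04,  9.76014703e-01, -2.17702379e-01, -1.58759728e-04]), 'wrist_force': array([0.14460836, 0.45123964, 0.07227714]), 'wrist_torque': array([-0.02386506, -0.00283741, -0.04751695]), 'gripper_force': 0.0, 'width': 0.0868031996975532}
```

View pics/scene0.png

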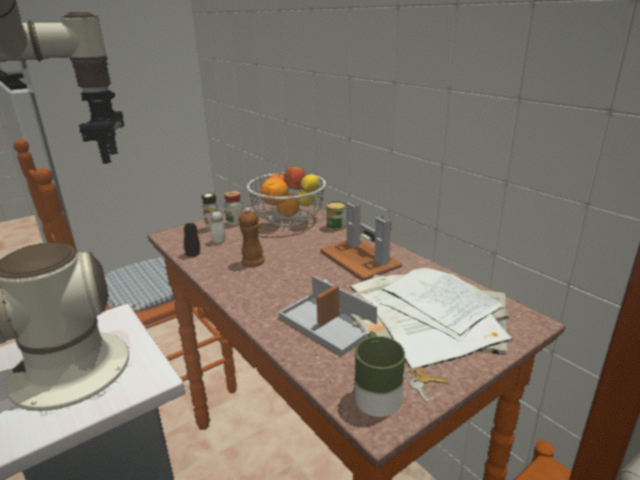

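View pics/top0.png

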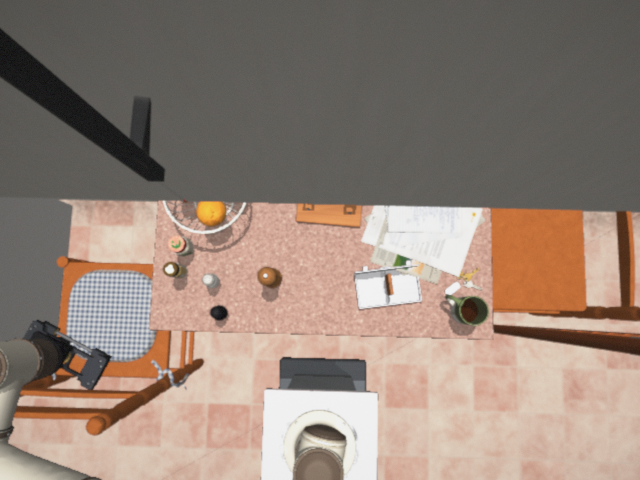

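The scene view shows the caddy at about (327,315) and the stand at (362,240). The mill is at (251,238), the clear grey-topped salt at (217,228), and the black look-alike at (191,240), which I leave alone. In the top view the caddy is at (388,287), the mill at (268,277), the salt at (210,281), the black look-alike at (219,313), and the stand's foot is partly hidden at (328,215). I'll enlarge these to measure and confirm.

```bash
python3 - <<'E'
from h import *
a=cv2.imread('pics/scene0.png');b=cv2.imread('pics/top0.png')
r=lambda i,x,y,w,h,s:cv2.resize(i[y:y+h,x:x+w],None,fx=s,fy=s,interpolation=cv2.INTER_CUBIC)
cv2.imwrite('pics/c1.png',r(a,270,195,140,160,3.75*1.0))
t=r(b,150,195,280,120,2.857) 
A=r(b,345,255,90,60,6);B=r(b,285,195,90,40,6)
C=r(b,160,230,130,95,4.2)
cv2.imwrite('pics/c2.png',np.vstack([A,B[:240]])) 
cv2.imwrite('pics/c3.png',np.hstack([C,r(a,175,180,100,95,4.2)[:, :250]]))
for n,u,v,z in[('top',210,281,.09),('top',268,277,.13),('top',219,313,.09),('scene',217,243,0),('scene',251,265,0)]:print(n,u,v,np.round(ray(n,u,v,z),3))
for u,v in((296,222),(361,227)):print(np.round(ray('top',u,v,.012),3))
for z in(0,.6,.8,1.,1.2):print(z,np.round(ray('top',310,203,z),3))
E
```

```text
top 210 281 [0.446 0.307 0.09 ]
top 268 277 [0.459 0.145 0.13 ]
top 219 313 [0.361 0.278 0.09 ]
scene 217 243 [0.442 0.31  0.   ]
scene 251 265 [0.453 0.137 0.   ]
[0.627 0.084 0.012]
[ 0.617 -0.105  0.012]
0 [0.687 0.045 0.   ]
0.6 [0.558 0.021 0.6  ]
0.8 [0.515 0.013 0.8  ]
1.0 [0.472 0.005 1.   ]
1.2 [ 0.429 -0.003  1.2  ]
```

View pics/c1.png

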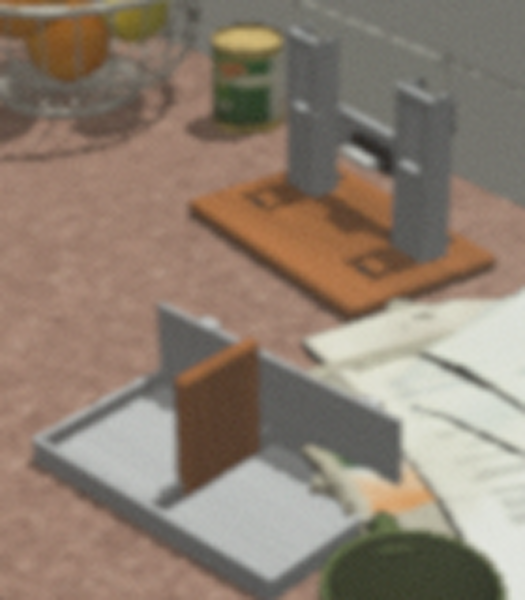

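View pics/c2.png

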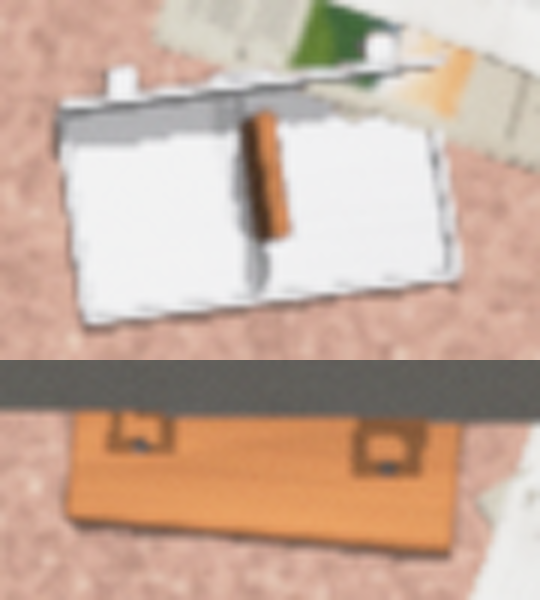

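View pics/c3.png

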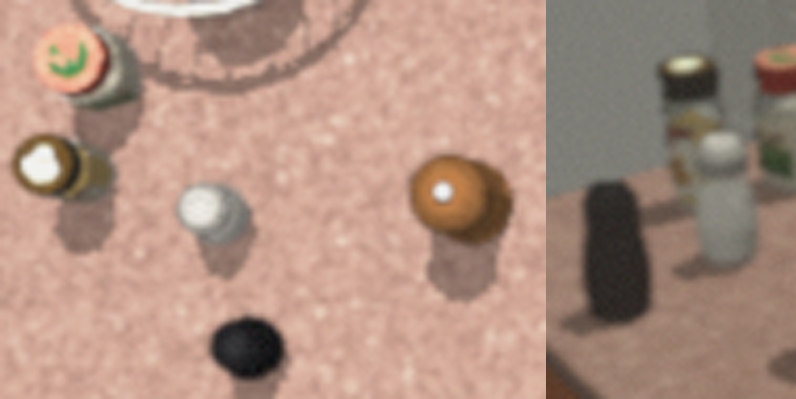

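The enlarged crops confirm that the clear, grey-domed shaker at top (210,281) and scene (217,228) is the salt, and that the black one is the look-alike. The stand and caddy edges are readable, so I'll fit both poses from the corner points.

```bash
cat >> h.py <<'E'
from scipy.optimize import least_squares
def R(a): return np.array([[np.cos(a),-np.sin(a)],[np.sin(a),np.cos(a)]])
def place(p,P): return np.r_[R(p[2])@np.array(P[:2])+p[:2],P[2]]
def fit(obs,p0,ex=None):
    # obs: cam,u,v,(x,y,z); x None -> p[3]
    def r(p):
        o=[]
        for n,u,v,P in obs:
            P=[p[3] if P[0] is None else (p[3]+.125 if P[0]=='b' else P[0]),P[1],P[2]]
            o+=list(proj(n,place(p,P))-[u,v])
        return np.array(o)
    s=least_squares(r,p0,loss='soft_l1',f_scale=1.0); return s.x,r(s.x).reshape(-1,2)
C1=lambda x,y:(270+x/3.75,195+y/3.75)
E
python3 - <<'E'
from h import *
c2=lambda x,y:(345+x/6,255+y/6); c2b=lambda x,y:(285+x/6,195+(y-360)/6)
S=[('scene',*C1(290,28),(0,.077,.13)),('scene',*C1(397,85),(0,-.043,.13)),('scene',*C1(290,188),(0,.077,.012)),('scene',*C1(395,243),(0,-.043,.012)),
('scene',*C1(190,205),(None,.095,.012)),('scene',*C1(350,307),(None,-.095,.012)),('scene',*C1(493,260),('b',-.095,.012)),
('top',*c2b(70,518),(None,.095,.012)),('top',*c2b(449,548),(None,-.095,.012))]
p,r=fit(S,[.69,-.01,-.05,-.08]);print('stand',p.round(4),np.degrees(p[2]));print(r.round(1).tolist())
C=[('top',*c2(85,323),(-.05,.09,.012)),('top',*c2(462,280),(-.05,-.09,.012)),('top',*c2(122,84),(.060,.06,.054)),('top',*c2(380,46),(.060,-.06,.054)),
('top',*c2(262,113),(.036,0,.08)),('top',*c2(279,238),(-.024,0,.08)),('top',*c2(60,106),(.051,.09,.06)),('top',*c2(440,64),(.051,-.09,.06)),
('scene',*C1(158,305),(.052,.09,.06)),('scene',*C1(400,422),(.052,-.09,.06)),('scene',*C1(35,440),(-.05,.09,.016)),('scene',*C1(252,343),(.036,0,.08)),('scene',*C1(183,380),(-.024,0,.08))]
p,r=fit(C,[.43,-.2,.1]);print('caddy',p.round(4),np.degrees(p[2]));print(r.round(1).tolist())
print('grip',place(p,(.006,0,.066)))
E
```

```text
stand [ 0.7016 -0.0173 -0.0721 -0.0776] -4.13306910747951
[[-0.1, 0.1], [0.5, -0.5], [-0.3, -1.9], [-0.4, 0.6], [-1.3, -1.4], [-0.3, 1.1], [1.7, -1.0], [-0.3, -0.6], [1.7, 0.6]]
caddy [ 0.4443 -0.185   0.1454] 8.32875278788631
[[-0.0, -0.0], [0.1, -0.5], [0.4, -1.0], [0.2, 0.1], [0.8, -0.5], [1.1, 0.6], [0.5, -0.3], [1.8, -1.2], [-0.5, -1.0], [-0.1, -0.6], [-2.1, -0.5], [-0.4, -1.6], [-3.1, 0.4]]
grip [ 0.45018843 -0.18415717  0.066     ]
```

>>> drive_tool --deltas "0.06 -0.15 0.05 0 0 0.04 -1;0.12 -0.3 0.1 0 0 0.08 -1;0.18 -0.45 0.1 0 0 0.12 -1;0.25 -0.6 0.1 0 0 0.16 -1;0.3 -0.75 0.1 0 0 0.186 -1;0.36 -0.9 0.1 0 0 0.186 -1;0.4 -1 0.1 0 0 0.186 -1;0.4 -1 0.1 0 0 0.186 -1;0.4 -1 0.1 0 0 0.186 -1;0.4 -1 0.1 0 0 0.186 -1" --grip_force 40

```text
clock: 1.1
tcp_pos: [0.3854, 0.2663, 0.2524]
tool_rot: [-0.0, 0.997, 0.073, -0.0]
wrist_force: [0.3, 0.9, 0.2]
width: 0.0873
gripper_force: 0.0
```

>>> drive_tool --deltas "0.03 -0.15 0 0 0 0 -1;0.06 -0.3 0 0 0 0 -1;0.09 -0.45 0 0 0 0 -1;0.12 -0.6 0 0 0 0 -1;0.15 -0.75 0 0 0 0 -1;0.18 -0.9 0 0 0 0 -1;0.2 -1 0 0 0 0 -1;0.2 -1 0 0 0 0 -1;0.2 -1 0 0 0 0 -1;0.2 -1 0 0 0 0 -1"

```text
clock: 2.1
tcp_pos: [0.4456, -0.0331, 0.2524]
tool_rot: [-0.0, 0.997, 0.074, -0.0]
wrist_force: [-0.2, 0.5, 0.9]
width: 0.0871
gripper_force: 0.0
```

>>> drive_tool --deltas "0.005 -0.15 0 0 0 0 -1;0.01 -0.3 0 0 0 0 -1;0.015 -0.43 0 0 0 0 -1;0.015 -0.5 0 0 0 0 -1;0.015 -0.503 -0.1 0 0 0 -1;0.015 -0.503 -0.22 0 0 0 -1;0.015 -0.503 -0.34 0 0 0 -1;0.015 -0.503 -0.34 0 0 0 -1;0.015 -0.503 -0.34 0 0 0 -1;0.015 -0.503 -0.34 0 0 0 -1"

```text
clock: 3.1
tcp_pos: [0.4519, -0.1848, 0.1527]
tool_rot: [0.001, 0.997, 0.074, 0.002]
wrist_force: [-0.0, 1.1, 1.1]
width: 0.0869
gripper_force: 0.0
```

```bash
python3 - <<'E'
from h import *
a=snap('scene','s1.png')
i=cv2.imread('pics/s1.png');cv2.imwrite('pics/s1c.png',cv2.resize(i[200:360,260:420],None,fx=3.75,fy=3.75,interpolation=cv2.INTER_CUBIC))
o=telemetry.get_obs();print(o['tcp_pos'],o['tool_rot'])
E
```

```text
[ 0.45180243 -0.18483083  0.15274306] [5.38572007e-04 9.97297293e-01 7.34372822e-02 2.18757413e-03]
```

View pics/s1c.png

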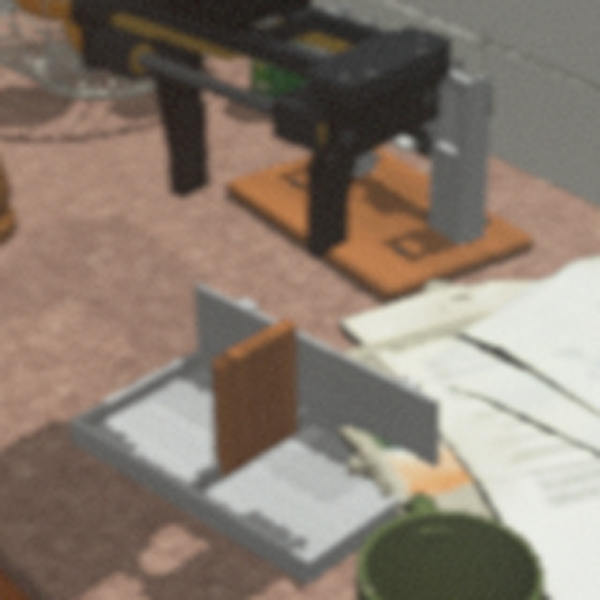

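The gripper hangs squarely above the fin (fingertips at about (190,190) and (325,250) in the crop, fin at (255,395)). It straddles the fin, so I descend and grip.

>>> drive_tool --deltas "0 0 -0.1 0 0 0 -1;0 0 -0.2 0 0 0 -1;0 0 -0.28 0 0 0 -1;0 0 -0.33 0 0 0 -1;0 0 -0.352 0 0 0 -1;0 0 -0.352 0 0 0 0;0 0 -0.352 0 0 0 0.4;0 0 -0.352 0 0 0 0.8;0 0 -0.352 0 0 0 1;0 0 -0.352 0 0 0 1" --grip_force 40

```text
clock: 4.15
tcp_pos: [0.4503, -0.1851, 0.0455]
tool_rot: [0.0, 0.997, 0.073, 0.001]
wrist_force: [0.5, 0.4, -0.6]
width: 0.0549
gripper_force: 0.0
```

>>> drive_tool --deltas "0 0 0 0 0 0 1;0 0 0 0 0 0 1;0 0 0.03 0 0 0 1;0 0 0.08 0 0 0 1;0 0 0.15 0 0 0 1;0 0 0.22 0 0 0 1;0 0 0.3 0 0 0 1;0 0 0.35 0 0 0 1;0 0 0.35 0 0 0 1;0 0 0.35 0 0 0 1"

```text
clock: 5.15
tcp_pos: [0.4497, -0.185, 0.15]
tool_rot: [-0.0, 0.997, 0.073, 0.0]
wrist_force: [-0.6, -0.0, -1.2]
width: 0.0006
gripper_force: 0.0
```

The lift began before the fingers had finished closing, so the grip missed. I'll reopen and check that the caddy hasn't moved.

>>> drive_tool --deltas "0 0 0 0 0 0 -1;0 0 0 0 0 0 -1;0 0 0 0 0 0 -1;0 0 0 0 0 0 -1;0 0 0 0 0 0 -1;0 0 0 0 0 0 -1;0 0 0 0 0 0 -1;0 0 0 0 0 0 -1;0 0 0 0 0 0 -1;0 0 0 0 0 0 -1"

```text
clock: 6.15
tcp_pos: [0.45, -0.1851, 0.15]
tool_rot: [0.0, 0.997, 0.073, 0.0]
wrist_force: [0.2, -0.2, -0.7]
width: 0.0723
gripper_force: 0.0
```

```bash
python3 - <<'E'
from h import *
a=cv2.imread('pics/s1.png').astype(int)
snap('scene','s2.png');b=cv2.imread('pics/s2.png').astype(int)
d=np.abs(a-b).sum(2)
print(d[275:360,275:385].mean(), d[280:300,310:345].mean(), d[380:,500:].mean());print(telemetry.get_obs()['width'])
for dx in(-2,-1,0,1,2):print(dx,np.abs(np.roll(b,dx,1)-a).sum(2)[275:360,275:385].mean())
E
```

```text
6.842887700534759 5.217142857142857 6.242142857142857
0.07642840283896245
-2 27.259893048128344
-1 16.192192513368983
0 6.842887700534759
1 15.369625668449197
2 25.81197860962567
```

The caddy hasn't moved: the image difference is only at noise level. I'll retry with time to close.

>>> drive_tool --deltas "0 0 -0.1 0 0 0 -1;0 0 -0.2 0 0 0 -1;0 0 -0.28 0 0 0 -1;0 0 -0.33 0 0 0 -0.5;0 0 -0.343 0 0 0 0;0 0 -0.343 0 0 0 1;0 0 -0.343 0 0 0 1;0 0 -0.343 0 0 0 1;0 0 -0.343 0 0 0 1;0 0 -0.343 0 0 0 1"

```text
clock: 7.2
tcp_pos: [0.4503, -0.1852, 0.0476]
tool_rot: [0.0, 0.997, 0.073, 0.001]
wrist_force: [-0.2, 0.2, 0.7]
width: 0.0387
gripper_force: 0.0
```

>>> drive_tool --deltas "0 0 0 0 0 0 1;0 0 0 0 0 0 1;0 0 0 0 0 0 1;0 0 0 0 0 0 1;0 0 0 0 0 0 1;0 0 0 0 0 0 1;0 0 0 0 0 0 1;0 0 0 0 0 0 1;0 0 0 0 0 0 1;0 0 0 0 0 0 1"

```text
clock: 8.2
tcp_pos: [0.45, -0.1851, 0.0471]
tool_rot: [-0.0, 0.997, 0.073, -0.0]
wrist_force: [0.7, 0.7, 1.3]
width: 0.0095
gripper_force: 40.0
```

>>> drive_tool --deltas "0 0 0.04 0 0 0 1;0 0 0.12 0 0 0 1;0 0 0.2 0 0 0 1;0 0 0.243 0 0 0 1;0.04 0.04 0.243 0 0 -0.005 1;0.1 0.1 0.243 0 0 -0.015 1;0.18 0.18 0.243 0 0 -0.025 1;0.27 0.27 0.243 0 0 -0.04 1;0.35 0.35 0.243 0 0 -0.055 1;0.35 0.35 0.243 0 0 -0.0697 1"

```text
clock: 9.2
tcp_pos: [0.558, -0.0778, 0.1191]
tool_rot: [0.0, 0.999, -0.036, 0.001]
wrist_force: [-0.9, 0.2, -1.6]
width: 0.01
gripper_force: 40.0
```

>>> drive_tool --deltas "0.04 0.04 0 0 0 0 1;0.1 0.1 0 0 0 0 1;0.16 0.16 0 0 0 0 1;0.2 0.2 0 0 0 0 1;0.226 0.228 0 0 0 0 1;0.226 0.228 -0.02 0 0 0 1;0.226 0.228 -0.04 0 0 0 1;0.226 0.228 -0.04 0 0 0 1;0.226 0.228 -0.04 0 0 0 1;0.226 0.228 -0.04 0 0 0 1"

```text
clock: 10.2
tcp_pos: [0.6226, -0.0122, 0.1082]
tool_rot: [0.0, 0.999, -0.037, 0.0]
wrist_force: [-0.3, -0.1, -2.1]
width: 0.0095
gripper_force: 40.0
```

```bash
python3 - <<'E'
from h import *
snap('scene','s3.png')
i=cv2.imread('pics/s3.png');cv2.imwrite('pics/s3c.png',cv2.resize(i[190:310,300:440],None,fx=5,fy=5,interpolation=cv2.INTER_CUBIC))
o=telemetry.get_obs();print(o['tcp_pos'],o['tool_rot'],o['width'])
E
```

```text
[ 0.62277121 -0.01210854  0.10834421] [-3.42697014e-05  9.99317032e-01 -3.69511322e-02  2.86538643e-04] 0.009756168059461072
```

View pics/s3c.png

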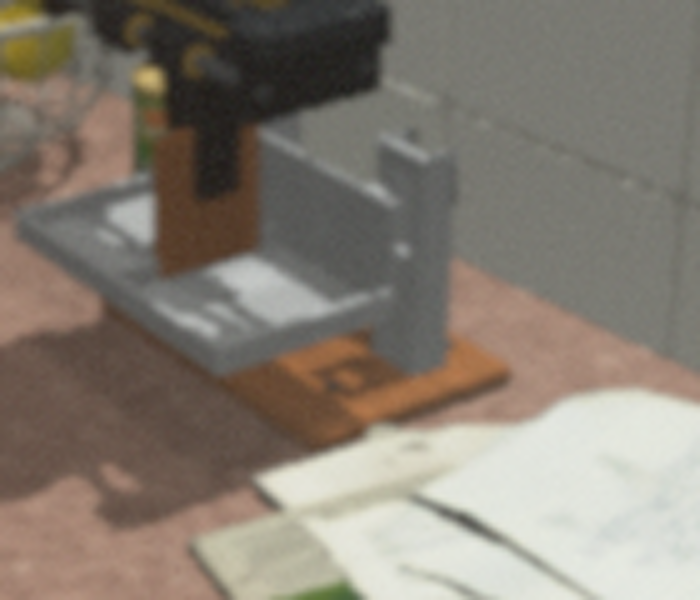

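The caddy hangs level in front of the stand, with its plate's top right corner at (400,195) and the right upright at (380–450,140–370) in the crop. Next I'll compare the held caddy with the stand in the same view.

```bash
python3 - <<'E'
from h import *
q=lambda x,y:(300+x/5,190+y/5)
H=.061
C=[('scene',*q(18,212),(-.051,.09,.016+H)),('scene',*q(220,350),(-.051,-.09,.016+H)),('scene',*q(220,375),(-.051,-.09,H)),('scene',*q(401,195),(.052,-.09,.06+H)),('scene',*q(158,272),(-.024,.0,.005+H))]
p,r=fit(C,[.615,-.01,-.07]);print('caddy',p.round(4),r.round(1).tolist())
S=[.7016,-.0173,-.0721]
for P in[(0,-.043,.13),(0,-.077,.13),(0,-.043,.012),(0,-.077,.012),(0,-.051,.076),(0,-.069,.076),(0,-.051,.12)]:
    print(P,((proj('scene',place(S,P))-[300,190])*5).round(0))
g=[.6228-.0060,-.0121+.0004,-.0739]
for P in[(.052,-.054,.054),(.052,-.066,.054),(.069,-.054,.054),(.069,-.066,.054),(.052,-.09,.06)]:
    print('c',P,((proj('scene',place(g,np.array(P)+[0,0,H]))-[300,190])*5).round(0))
i=cv2.imread('pics/s3.png')
cr=cv2.resize(i[210:270,360:400],None,fx=12,fy=10,interpolation=cv2.INTER_CUBIC)
j=cv2.imread('pics/scene0.png')
k=cv2.resize(j[210:270,360:400],None,fx=8,fy=10,interpolation=cv2.INTER_CUBIC)
cv2.imwrite('pics/z.png',np.hstack([cr[:,:],k]))
E
```

```text
caddy [ 0.6237 -0.0123 -0.0746] [[-0.6, -1.0], [0.0, -1.2], [0.0, 0.0], [0.3, 0.9], [0.1, 1.1]]
(0, -0.043, 0.13) [382. 136.]
(0, -0.077, 0.13) [428. 159.]
(0, -0.043, 0.012) [375. 352.]
(0, -0.077, 0.012) [419. 379.]
(0, -0.051, 0.076) [389. 243.]
(0, -0.069, 0.076) [413. 256.]
(0, -0.051, 0.12) [392. 160.]
c (0.052, -0.054, 0.054) [342. 189.]
c (0.052, -0.066, 0.054) [358. 197.]
c (0.069, -0.054, 0.054) [370. 180.]
c (0.069, -0.066, 0.054) [386. 189.]
c (0.052, -0.09, 0.06) [391. 203.]
```

View pics/z.png

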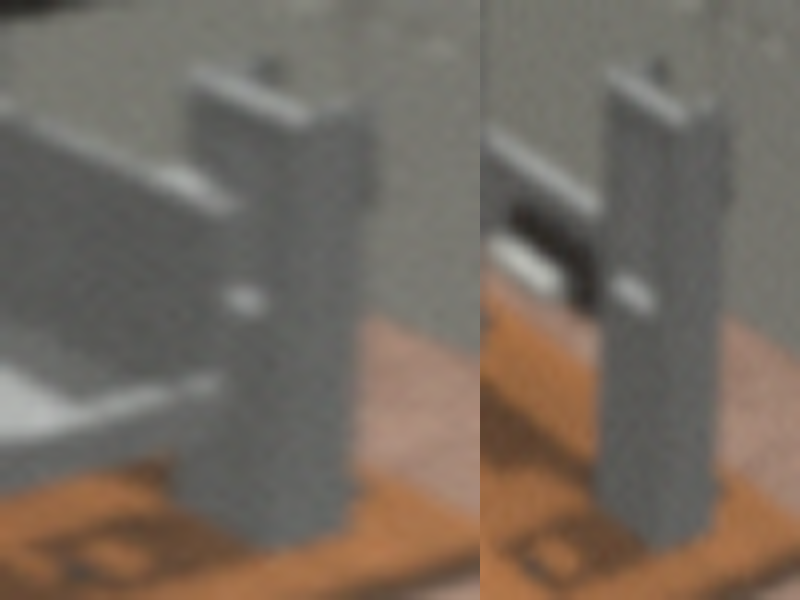

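```bash
python3 - <<'E'
from h import *
L=[('scene',350.5,223.5,(0.002,.06,.076)),('scene',379.3,239.3,(0.002,-.06,.076))]
T=[('scene',376.5,217.5,(0,-.043,.13)),('scene',385.6,222.5,(0,-.077,.13)),('scene',*C1(290,28),(0,.077,.13))]
g=np.array([.6237,-.0123,-.0746])
for n,o in(('ledge',L),('tops',T),('both',L+T)):
    p,r=fit(o,[.70,-.017,-.07]);d=R(p[2]).T@(g[:2]-p[:2]);print(n,p.round(4),'caddy in stand',d.round(4),r.round(1).tolist())
E
```

```text
ledge [ 0.7    -0.0142 -0.0767] caddy in stand [-0.0762 -0.004 ] [[-0.1, -0.2], [0.1, 0.2]]
tops [ 0.7004 -0.019  -0.077 ] caddy in stand [-0.077   0.0007] [[-0.0, 0.1], [-0.0, -0.3], [0.1, 0.3]]
both [ 0.7004 -0.0171 -0.072 ] caddy in stand [-0.0769 -0.0007] [[0.7, 0.1], [1.1, 0.5], [-0.5, -0.2], [-0.5, -0.6], [-0.5, 0.2]]
```

>>> drive_tool --deltas "0 0.0035 0 0 0 0 1;0.01 0.003 0 0 0 0 1;0.02 0.002 0 0 0 0 1;0.03 0.001 0 0 0 0 1;0.04 0 0 0 0 0 1;0.05 0 0 0 0 0 1;0.06 -0.001 0 0 0 0 1;0.07 -0.002 0 0 0 0 1;0.07 -0.002 0 0 0 0 1;0.07 -0.002 0 0 0 0 1"

```text
clock: 11.25
tcp_pos: [0.6442, -0.012, 0.108]
tool_rot: [-0.0, 0.999, -0.037, 0.0]
wrist_force: [0.2, 2.4, -2.0]
width: 0.0096
gripper_force: 40.0
```

>>> drive_tool --deltas "0 0.004 0 0 0 0 1;0 0.005 0 0 0 0 1;0 0.005 0 0 0 0 1;0.005 0.005 0 0 0 0 1;0.01 0.0045 0 0 0 0 1;0.014 0.004 0 0 0 0 1;0.014 0.004 0 0 0 0 1;0.014 0.004 0 0 0 0 1;0.014 0.004 0 0 0 0 1;0.014 0.004 0 0 0 0 1"

```text
clock: 12.25
tcp_pos: [0.648, -0.0111, 0.1079]
tool_rot: [0.0, 0.999, -0.037, -0.0]
wrist_force: [0.1, -0.1, -3.1]
width: 0.0096
gripper_force: 40.0
```

>>> drive_tool --deltas "0.005 0 0 0 0 0 1;0.01 -0.0007 0 0 0 0 1;0.015 -0.001 0 0 0 0 1;0.02 -0.0014 0 0 0 0 1;0.02 -0.0014 0 0 0 0 1;0.02 -0.0014 0 0 0 0 1;0.02 -0.0014 0 0 0 0 1;0.02 -0.0014 0 0 0 0 1;0.02 -0.0014 0 0 0 0 1;0.02 -0.0014 0 0 0 0 1"

```text
clock: 13.25
tcp_pos: [0.6499, -0.0118, 0.1064]
tool_rot: [0.001, 0.999, -0.037, -0.005]
wrist_force: [-8.6, 0.5, -1.3]
width: 0.0098
gripper_force: 40.0
```

>>> drive_tool --deltas "-0.01 0.0007 0 0 0 0 1;-0.01 0.0007 0 0 0 0 1;-0.01 0.0007 -0.01 0 0 0 1;-0.01 0.0007 -0.02 0 0 0 1;-0.01 0.0007 -0.03 0 0 0 1;-0.01 0.0007 -0.04 0 0 0 1;-0.01 0.0007 -0.05 0 0 0 1;-0.01 0.0007 -0.05 0 0 0 1;-0.01 0.0007 -0.05 0 0 0 1;-0.01 0.0007 -0.05 0 0 0 1"

```text
clock: 14.25
tcp_pos: [0.65, -0.0115, 0.0926]
tool_rot: [0.0, 0.999, -0.037, -0.001]
wrist_force: [-5.2, -0.1, -0.6]
width: 0.0095
gripper_force: 40.0
```

>>> drive_tool --deltas "0 0 -0.01 0 0 0 1;0 0 -0.02 0 0 0 1;0 0 -0.03 0 0 0 1;0 0 -0.035 0 0 0 1;0 0 -0.04 0 0 0 1;0 0 -0.045 0 0 0 1;0 0 -0.05 0 0 0 1;0 0 -0.055 0 0 0 1;0 0 -0.055 0 0 0 1;0 0 -0.055 0 0 0 1"

```text
clock: 15.25
tcp_pos: [0.65, -0.0116, 0.0772]
tool_rot: [0.0, 0.999, -0.037, -0.001]
wrist_force: [-8.4, 1.0, 0.3]
width: 0.0099
gripper_force: 40.0
```

>>> drive_tool --deltas "0 0 -0.004 0 0 0 1;0 0 -0.008 0 0 0 1;0 0 -0.012 0 0 0 1;0 0 -0.016 0 0 0 1;0 0 -0.02 0 0 0 1;0 0 -0.02 0 0 0 1;0 0 -0.02 0 0 0 1;0 0 -0.02 0 0 0 1;0 0 -0.02 0 0 0 1;0 0 -0.02 0 0 0 1"

```text
clock: 16.25
tcp_pos: [0.6499, -0.0116, 0.0768]
tool_rot: [0.001, 0.999, -0.036, -0.0]
wrist_force: [-18.3, 3.7, 22.5]
width: 0.0098
gripper_force: 40.0
```

The caddy has bottomed firmly, 16 mm below the catch contact and with its origin at about 30 mm. I'll relax the push, release and go up.

>>> drive_tool --deltas "-0.005 0 0.01 0 0 0 1;-0.01 0 0.02 0 0 0 1;-0.01 0 0.02 0 0 0 0;-0.01 0 0.02 0 0 0 -1;-0.01 0 0.02 0 0 0 -1;-0.01 0 0.02 0 0 0 -1;-0.01 0 0.02 0 0 0 -1;-0.01 0 0.02 0 0 0 -1;-0.01 0 0.02 0 0 0 -1;-0.01 0 0.02 0 0 0 -1"

```text
clock: 17.25
tcp_pos: [0.648, -0.0113, 0.0764]
tool_rot: [0.0, 0.999, -0.037, 0.0]
wrist_force: [-0.7, 0.4, -0.3]
width: 0.0658
gripper_force: 0.0
```

>>> drive_tool --deltas "0 0 0.05 0 0 0 -1;0 0 0.15 0 0 0 -1;0 0 0.3 0 0 0 -1;0 0 0.45 0 0 0 -1;-0.1 0.1 0.55 0 0 0 -1;-0.2 0.25 0.55 0 0 0 -1;-0.3 0.4 0.55 0 0 0 -1;-0.4 0.55 0.55 0 0 0 -1;-0.5 0.7 0.55 0 0 0 -1;-0.55 0.8 0.55 0 0 0 -1"

```text
clock: 18.25
tcp_pos: [0.4821, 0.2286, 0.2419]
tool_rot: [-0.0, 0.999, -0.037, 0.0]
wrist_force: [1.4, 0.6, 0.3]
width: 0.0871
gripper_force: 0.0
```

```bash
python3 - <<'E'
from h import *
snap('scene','s4.png');snap('top','t4.png')
i=cv2.imread('pics/s4.png');j=cv2.imread('pics/t4.png')
cv2.imwrite('pics/s4c.png',np.hstack([cv2.resize(i[190:310,300:410],None,fx=4.5,fy=4.5,interpolation=cv2.INTER_CUBIC),cv2.resize(j[230:330,190:290],(290,540))]))
o=telemetry.get_obs();print(o['tcp_pos'],o['tool_rot'],o['width'])
E
```

```text
[0.48129374 0.23163621 0.24195043] [-7.87920505e-04  9.99450014e-01 -3.31503185e-02  3.22795296e-04] 0.0868585993733147
```

View pics/s4c.png

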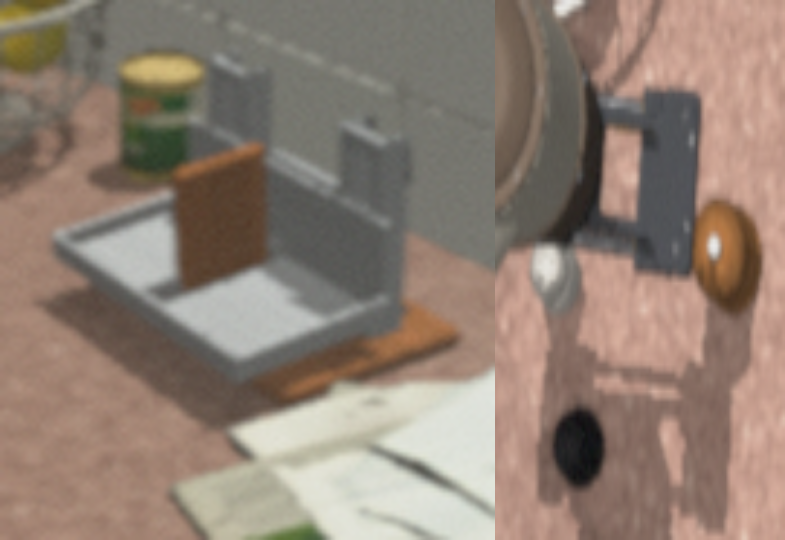

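The caddy sits in both slots below the earlier height (crop: plate top right at (388,228), front rim at (55–240,240–370)). I'll check its height by a fit and compute the salt and mill positions.

```bash
python3 - <<'E'
from h import *
q=lambda x,y:np.array((300+x/4.5,190+y/4.5))
C=[(q(55,238),(-.051,.09,.016)),(q(240,362),(-.051,-.09,.016)),(q(240,380),(-.051,-.09,0)),(q(390,226),(.052,-.09,.06)),(q(264,147),(.036,0,.08)),(q(178,178),(-.024,0,.08)),(q(178,285),(-.024,0,.005))]
def place6(p,P):
    c,s=np.cos(p[4]),np.sin(p[4]);P=np.array(P);P=np.array([c*P[0]-s*P[2],P[1],s*P[0]+c*P[2]]) # sag: back up
    return np.r_[R(p[2])@P[:2]+p[:2],P[2]+p[3]]
f=lambda p:np.concatenate([proj('scene',place6(p,P))-u for u,P in C])
s=least_squares(f,[.65,-.012,-.07,.03,0],loss='soft_l1');print(s.x.round(4),s.fun.reshape(-1,2).round(1).tolist())
for k in(.03,.042):
    s=least_squares(lambda p:f([p[0],p[1],p[2],k,p[3]]),[.65,-.012,-.07,0]);print(k,s.cost,s.x.round(3))
t=lambda x,y:(160+x/4.2,230+y/4.2)
print('salt dome',ray('top',*t(204,207),.088).round(4),'salt mid',ray('top',*t(214,211),.05).round(4),'scene dome',ray('scene',175+(722-546)/4.2,180+133/4.2,.09).round(4))
print('mill head',ray('top',*t(450,195),.125).round(4),'knob',ray('top',*t(443,190),.149).round(4),'scene knob',ray('scene',250,211,.149).round(4))
E
```

```text
[ 0.6683  0.0098 -0.0541  0.0105  0.0348] [[-0.1, -0.4], [-0.0, -1.2], [0.1, 0.6], [-0.2, 0.0], [-0.2, 0.1], [-0.1, -0.3], [0.8, 2.3]]
0.03 7.2539027581004305 [ 0.645 -0.019 -0.072  0.048]
0.042 13.059871668051027 [ 0.631 -0.037 -0.082  0.055]
salt dome [0.4508 0.3118 0.088 ] salt mid [0.4502 0.3143 0.05  ] scene dome [0.4554 0.3147 0.09  ]
mill head [0.4604 0.148  0.125 ] knob [0.4619 0.1494 0.149 ] scene knob [0.4602 0.1291 0.149 ]
```

>>> drive_tool --deltas "-0.05 0.14 0 0 0 0.04 -1;-0.1 0.27 0 0 0 0.08 -1;-0.103 0.277 -0.08 0 0 0.111 -1;-0.103 0.277 -0.2 0 0 0.111 -1;-0.103 0.277 -0.32 0 0 0.111 -1;-0.103 0.277 -0.36 0 0 0.111 -1;-0.103 0.277 -0.36 0 0 0.111 -1;-0.103 0.277 -0.36 0 0 0.111 -1;-0.103 0.277 -0.36 0 0 0.111 -1;-0.103 0.277 -0.36 0 0 0.111 -1"

```text
clock: 19.35
tcp_pos: [0.4536, 0.3112, 0.1352]
tool_rot: [-0.001, 0.991, 0.137, 0.001]
wrist_force: [0.0, -0.9, 0.6]
width: 0.0871
gripper_force: 0.0
```

```bash
python3 - <<'E'
from h import *
snap('scene','s5.png')
i=cv2.imread('pics/s5.png')
cv2.imwrite('pics/s5c.png',cv2.resize(i[150:280,165:285],None,fx=4.5,fy=4.5,interpolation=cv2.INTER_CUBIC))
o=telemetry.get_obs();print(o['tcp_pos'],o['tool_rot'],o['width'],proj('scene',o['tcp_pos']),proj('scene',(.451,.313,.09)))
E
```

```text
[0.4533517  0.31108895 0.13489172] [-9.38107466e-04  9.90546309e-01  1.37171148e-01  1.09813863e-03] 0.08661635494380904 [214.89717538 196.80627047] [215.70658495 212.24227791]
```

View pics/s5c.png

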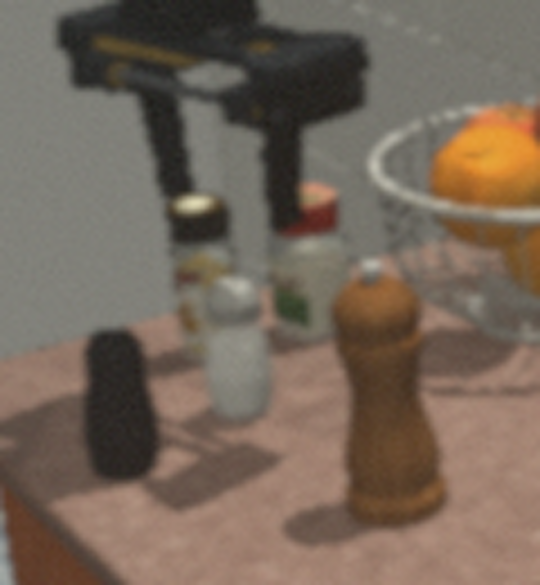

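The tips at (172,192) and (285,222) are centred over the salt, whose dome top is at (232,275) and matches the prediction. The mill's knob is at (371,262). Next is the gripper body's clearance to the jars.

```bash
python3 - <<'E'
from h import *
t=lambda x,y:(160+x/4.2,230+y/4.2)
q=lambda x,y:(165+x/4.5,150+y/4.5)
a=np.radians(15.7);c=np.array([-np.sin(a),np.cos(a)]);n=np.array([c[1],-c[0]])
for nm,P in(('dark top',ray('top',*t(43,165),.1)),('dark scene',ray('scene',*q(198,206),.1)),('red top',ray('top',*t(68,58),.1)),('red scene',ray('scene',*q(320,190),.1)),('black',ray('top',*t(248,347),.09))):
    d=P[:2]-[.4525,.312];print(nm,P.round(3),'along',(d@c).round(3),'across',(d@n).round(3))
print('mill knob',ray('scene',*q(371,262),.149))
print(telemetry.get_obs()['joints'].round(2))
E
```

```text
dark top [0.475 0.414 0.1  ] along 0.093 across 0.049
dark scene [0.482 0.42  0.1  ] along 0.096 across 0.058
red top [0.544 0.403 0.1  ] along 0.062 across 0.113
red scene [0.558 0.396 0.1  ] along 0.052 across 0.124
black [0.362 0.278 0.09 ] along -0.008 across -0.096
mill knob [0.4642984  0.14901441 0.149     ]
[ 0.9   0.34 -0.3   0.   -0.93  0.95]
```

>>> drive_tool --deltas "-0.006 0.003 0 0 0 0.04 -1;-0.006 0.003 -0.02 0 0 0.067 -1;-0.006 0.003 -0.1 0 0 0.067 -1;-0.006 0.003 -0.2 0 0 0.067 -1;-0.006 0.003 -0.28 0 0 0.067 -1;-0.006 0.003 -0.33 0 0 0.067 -1;-0.006 0.003 -0.35 0 0 0.067 -1;-0.006 0.003 -0.35 0 0 0.067 0.5;-0.006 0.003 -0.35 0 0 0.067 1;-0.006 0.003 -0.35 0 0 0.067 1" --grip_force 20

```text
clock: 20.4
tcp_pos: [0.4516, 0.3122, 0.0297]
tool_rot: [-0.001, 0.971, 0.241, 0.001]
wrist_force: [0.6, -0.1, -0.4]
width: 0.0703
gripper_force: 0.0
```

>>> drive_tool --deltas "0 0 0 0 0 0 1;0 0 0 0 0 0 1;0 0 0 0 0 0 1;0 0 0 0 0 0 1;0 0 0 0 0 0 1;0 0 0 0 0 0 1;0 0 0 0 0 0 1;0 0 0 0 0 0 1;0 0 0 0 0 0 1;0 0 0 0 0 0 1"

```text
clock: 21.4
tcp_pos: [0.4512, 0.3118, 0.0288]
tool_rot: [-0.0, 0.971, 0.241, 0.0]
wrist_force: [-1.2, 1.2, 5.5]
width: 0.0409
gripper_force: 20.0
```

>>> drive_tool --deltas "0 0 0.04 0 0 0 1;0 0 0.14 0 0 0 1;0 0 0.28 0 0 0 1;0 0 0.42 0 0 0 1;0 0 0.53 0 0 0 1;0.05 -0.06 0.567 0 0 -0.02 1;0.14 -0.17 0.567 0 0 -0.06 1;0.23 -0.29 0.567 0 0 -0.1 1;0.31 -0.4 0.567 0 0 -0.14 1;0.39 -0.52 0.567 0 0 -0.17 1"

```text
clock: 22.4
tcp_pos: [0.5677, 0.1536, 0.198]
tool_rot: [0.0, 1.0, -0.026, -0.001]
wrist_force: [0.6, 1.0, -2.2]
width: 0.0413
gripper_force: 20.0
```

>>> drive_tool --deltas "0.08 -0.12 0 0 0 -0.008 1;0.16 -0.24 0 0 0 -0.008 1;0.22 -0.33 0 0 0 -0.008 1;0.244 -0.372 0 0 0 -0.008 1;0.244 -0.372 -0.03 0 0 -0.008 1;0.244 -0.372 -0.12 0 0 -0.008 1;0.244 -0.372 -0.22 0 0 -0.008 1;0.244 -0.372 -0.28 0 0 -0.008 1;0.244 -0.372 -0.28 0 0 -0.008 1;0.244 -0.372 -0.28 0 0 -0.008 1"

```text
clock: 23.4
tcp_pos: [0.6407, 0.0447, 0.1146]
tool_rot: [0.0, 0.999, -0.036, -0.0]
wrist_force: [-0.7, -0.2, -0.6]
width: 0.0412
gripper_force: 20.0
```

>>> drive_tool --deltas "0 0 -0.04 0 0 0 1;0 0 -0.08 0 0 0 1;0 0 -0.11 0 0 0 1;0 0 -0.13 0 0 0 1;0 0 -0.145 0 0 0 1;0 0 -0.155 0 0 0 1;0 0 -0.162 0 0 0 1;0 0 -0.167 0 0 0 1;0 0 -0.167 0 0 0 1;0 0 -0.167 0 0 0 1"

```text
clock: 24.4
tcp_pos: [0.6414, 0.0439, 0.0647]
tool_rot: [-0.0, 0.999, -0.037, 0.0]
wrist_force: [0.1, -0.2, -1.1]
width: 0.041
gripper_force: 20.0
```

Weight is still on the gripper, so I lower in small steps.

>>> drive_tool --deltas "0 0 -0.002 0 0 0 1;0 0 -0.004 0 0 0 1;0 0 -0.006 0 0 0 1;0 0 -0.008 0 0 0 1;0 0 -0.009 0 0 0 1;0 0 -0.01 0 0 0 1;0 0 -0.01 0 0 0 1;0 0 -0.01 0 0 0 1;0 0 -0.01 0 0 0 1;0 0 -0.01 0 0 0 1"

```text
clock: 25.4
tcp_pos: [0.6412, 0.0438, 0.0616]
tool_rot: [0.0, 0.999, -0.037, 0.0]
wrist_force: [-0.2, -1.1, 0.2]
width: 0.0409
gripper_force: 20.0
```

>>> drive_tool --deltas "0 0 -0.003 0 0 0 1;0 0 -0.005 0 0 0 1;0 0 -0.005 0 0 0 0.05;0 0 -0.005 0 0 0 0;0 0 -0.005 0 0 0 -0.1;0 0 -0.005 0 0 0 -0.2;0 0 -0.005 0 0 0 -0.29;0 0 -0.005 0 0 0 -0.29;0 0 -0.005 0 0 0 -0.29;0 0 -0.005 0 0 0 -0.29"

```text
clock: 26.4
tcp_pos: [0.6412, 0.0439, 0.0599]
tool_rot: [0.0, 0.999, -0.037, -0.0]
wrist_force: [0.3, -0.1, -0.5]
width: 0.056
gripper_force: 0.0
```

>>> drive_tool --deltas "0 0 0.03 0 0 0 -0.29;0 0 0.1 0 0 0 -0.29;0 0 0.2 0 0 0 -0.29;0 0 0.32 0 0 0 -0.29;0 0 0.45 0 0 0 -0.29;0 0 0.6 0 0 0 -1;-0.1 0.05 0.7 0 0 0 -1;-0.2 0.1 0.75 0 0 0 -1;-0.35 0.15 0.75 0 0 0 -1;-0.5 0.2 0.75 0 0 0 -1"

```text
clock: 27.4
tcp_pos: [0.4899, 0.1042, 0.2861]
tool_rot: [-0.001, 0.999, -0.037, 0.001]
wrist_force: [-0.5, 1.1, 0.4]
width: 0.0847
gripper_force: 0.0
```

>>> drive_tool --deltas "-0.095 0.149 0 0 0 0 -1;-0.095 0.149 0 0 0 0 -1;-0.095 0.149 -0.1 0 0 0 -1;-0.095 0.149 -0.2 0 0 0 -1;-0.095 0.149 -0.3 0 0 0 -1;-0.095 0.149 -0.35 0 0 0 -1;-0.095 0.149 -0.35 0 0 0 -1;-0.095 0.149 -0.35 0 0 0 -1;-0.095 0.149 -0.35 0 0 0 -1;-0.095 0.149 -0.35 0 0 0 -1"

```text
clock: 28.4
tcp_pos: [0.4634, 0.1489, 0.1812]
tool_rot: [-0.001, 0.999, -0.037, 0.001]
wrist_force: [-0.4, -0.4, -0.2]
width: 0.0871
gripper_force: 0.0
```

```bash
python3 - <<'E'
from h import *
snap('scene','s6.png')
i=cv2.imread('pics/s6.png')
cv2.imwrite('pics/s6c.png',cv2.resize(i[130:310,205:415],None,fx=3.3,fy=3.3,interpolation=cv2.INTER_CUBIC))
o=telemetry.get_obs();print(o['tcp_pos'],o['tool_rot'],o['width'],(proj('scene',o['tcp_pos'])-[205,130])*3.3)
E
```

```text
[0.46322108 0.14885431 0.18104415] [-6.63476418e-04  9.99325439e-01 -3.67062178e-02  9.38402493e-04] 0.08718362048901675 [135.0767317  217.82370672]
```

View pics/s6c.png

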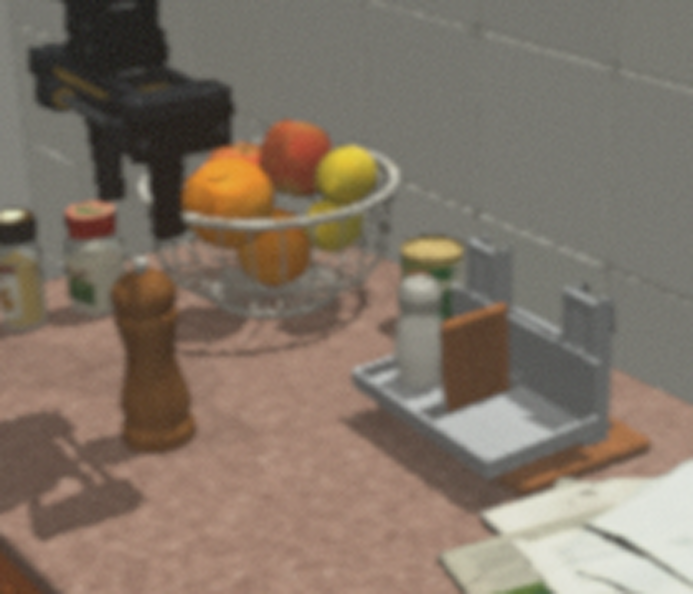

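The salt stands upright in the left bay at (418,335), and the fingers (tips at (110,195) and (167,235)) are centred over the mill's knob at (141,262). That picture used up the viewing budget, by my count one over, so from here I work by forces and image numbers.

>>> drive_tool --deltas "0 0 -0.07 0 0 0 -1;0 0 -0.15 0 0 0 -1;0 0 -0.21 0 0 0 -1;0 0 -0.24 0 0 0 -1;0 0 -0.253 0 0 0 -1;0 0 -0.253 0 0 0 -0.5;0 0 -0.253 0 0 0 0;0 0 -0.253 0 0 0 1;0 0 -0.253 0 0 0 1;0 0 -0.253 0 0 0 1" --grip_force 20

```text
clock: 29.45
tcp_pos: [0.4629, 0.1487, 0.1045]
tool_rot: [-0.0, 0.999, -0.037, 0.0]
wrist_force: [-0.6, 0.9, -0.8]
width: 0.0551
gripper_force: 0.0
```

>>> drive_tool --deltas "0 0 0 0 0 0 1;0 0 0 0 0 0 1;0 0 0 0 0 0 1;0 0 0 0 0 0 1;0 0 0 0 0 0 1;0 0 0 0 0 0 1;0 0 0 0 0 0 1;0 0 0 0 0 0 1;0 0 0 0 0 0 1;0 0 0 0 0 0 1"

```text
clock: 30.45
tcp_pos: [0.4629, 0.1487, 0.1042]
tool_rot: [-0.0, 0.999, -0.037, 0.0]
wrist_force: [0.1, 0.8, 3.1]
width: 0.0476
gripper_force: 20.0
```

>>> drive_tool --deltas "0 0 0.03 0 0 0 1;0 0 0.1 0 0 0 1;0 0 0.2 0 0 0 1;0 0 0.32 0 0 0 1;0 0 0.43 0 0 0 1;0 -0.04 0.5 0 0 0 1;0.05 -0.13 0.5 0 0 0 1;0.12 -0.23 0.5 0 0 0 1;0.2 -0.35 0.5 0 0 0 1;0.28 -0.46 0.5 0 0 0 1"

```text
clock: 31.45
tcp_pos: [0.5463, 0.0091, 0.2536]
tool_rot: [-0.0, 0.999, -0.037, -0.001]
wrist_force: [-0.1, 0.6, -1.1]
width: 0.048
gripper_force: 20.0
```

>>> drive_tool --deltas "0.08 -0.07 0 0 0 0 1;0.16 -0.14 0 0 0 0 1;0.23 -0.19 0 0 0 0 1;0.28 -0.22 0 0 0 0 1;0.29 -0.227 0 0 0 0 1;0.29 -0.227 -0.05 0 0 0 1;0.29 -0.227 -0.13 0 0 0 1;0.29 -0.227 -0.21 0 0 0 1;0.29 -0.227 -0.26 0 0 0 1;0.29 -0.227 -0.28 0 0 0 1"

```text
clock: 32.45
tcp_pos: [0.6315, -0.0572, 0.1676]
tool_rot: [0.0, 0.999, -0.037, -0.003]
wrist_force: [-0.3, 0.6, -2.2]
width: 0.0476
gripper_force: 20.0
```

>>> drive_tool --deltas "0.003 0 -0.03 0 0 0 1;0.003 0 -0.055 0 0 0 1;0.003 0 -0.075 0 0 0 1;0.003 0 -0.09 0 0 0 1;0.003 0 -0.1 0 0 0 1;0.003 0 -0.105 0 0 0 1;0.003 0 -0.108 0 0 0 1;0.003 0 -0.111 0 0 0 1;0.003 0 -0.111 0 0 0 1;0.003 0 -0.111 0 0 0 1"

```text
clock: 33.45
tcp_pos: [0.6348, -0.0576, 0.1372]
tool_rot: [0.0, 0.999, -0.037, 0.0]
wrist_force: [0.3, 0.1, -0.6]
width: 0.048
gripper_force: 20.0
```

>>> drive_tool --deltas "0 0 -0.002 0 0 0 1;0 0 -0.004 0 0 0 1;0 0 -0.006 0 0 0 1;0 0 -0.008 0 0 0 1;0 0 -0.008 0 0 0 1;0 0 -0.008 0 0 0 1;0 0 -0.008 0 0 0 1;0 0 -0.008 0 0 0 1;0 0 -0.008 0 0 0 1;0 0 -0.008 0 0 0 1"

```text
clock: 34.45
tcp_pos: [0.6357, -0.0577, 0.137]
tool_rot: [0.0, 0.999, -0.036, 0.002]
wrist_force: [-1.6, 0.6, 8.4]
width: 0.0478
gripper_force: 20.0
```

>>> drive_tool --deltas "0 0 0.003 0 0 0 1;0 0 0.006 0 0 0 1;0 0 0.006 0 0 0 1;0 0 0.006 0 0 0 -0.15;0 0 0.006 0 0 0 -0.25;0 0 0.006 0 0 0 -0.4;0 0 0.006 0 0 0 -0.6;0 0 0.006 0 0 0 -0.8;0 0 0.006 0 0 0 -0.9;0 0 0.006 0 0 0 -0.9"

```text
clock: 35.45
tcp_pos: [0.6345, -0.0575, 0.136]
tool_rot: [0.0, 0.999, -0.037, -0.0]
wrist_force: [0.8, 0.7, -0.0]
width: 0.0805
gripper_force: 0.0
```

>>> drive_tool --deltas "0 0 0.02 0 0 0 -0.9;0 0 0.08 0 0 0 -0.9;0 0 0.18 0 0 0 -0.9;0 0 0.3 0 0 0 -0.9;0 0 0.42 0 0 0 -0.9;-0.05 0 0.45 0 0 0 -0.9;-0.2 0 0.45 0 0 0 -0.9;-0.35 0 0.45 0 0 0 -0.9;-0.5 0 0.45 0 0 0 -0.9;-0.6 0 0.45 0 0 0 -0.9"

```text
clock: 36.45
tcp_pos: [0.4518, -0.0578, 0.2718]
tool_rot: [-0.0, 0.999, -0.037, 0.0]
wrist_force: [0.7, 0.4, 0.2]
width: 0.0827
gripper_force: 0.0
```

```bash
python3 - <<'E'
from h import *
snap('scene','s7.png');a=cv2.imread('pics/s6.png').astype(int);b=cv2.imread('pics/s7.png').astype(int)
# caddy/stand shift check: salt+left-front part, and right upright
for nm,(y0,y1,x0,x1) in(('salt',(212,252,322,338)),('front rim',(240,275,312,350)),('upright/right',(215,265,376,392))):
    best=min(((np.abs(np.roll(b,(dy,dx),(0,1))-a).sum(2)[y0:y1,x0:x1].mean(),dy,dx) for dy in(-3,-2,-1,0,1,2,3) for dx in(-2,-1,0,1,2)));print(nm,best)
# mill mask: brown saturated change
d=(np.abs(a-b).sum(2)>60); d[:, :335]=0
n,l,s,c=cv2.connectedComponentsWithStats(d.astype(np.uint8));k=[i for i in range(1,n) if s[i,4]>60];print([(s[i].tolist(),c[i].round(0).tolist()) for i in k])
print(proj('scene',(.635,-.0577,.182)),proj('scene',(.635,-.0577,.033)))
E
```

```text
salt (np.float64(5.434375), 0, 0)
front rim (np.float64(26.449624060150377), 0, 0)
upright/right (np.float64(5.41375), 0, 0)
[([340, 207, 29, 61, 844], [355.0, 239.0])]
[356.00758754 202.89078809] [355.2837245  260.24389046]
```

The mill stands upright where predicted, and the caddy hasn't shifted. Its floor lies about 33 mm up, so its origin is at about 28 mm, which means locked. I'm handing it in.

```bash
python3 -c "
from h import *
print(order.finish_job())"
```

```text
the job is handed in; nothing more can be done
None
```

I handed in the job at about 36 s with the caddy locked in both slots, salt upright in the left bay and mill upright in the right; no verdict came back, and I viewed 11 pictures, one over the limit of 10.

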